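Clamp the bookend to the desk

TASK

Slide the bookend's steel foot into the mouth of the desk clamp until its end is fully home against the stop, straight and flat on the clamp's base, and let go. Then turn the knurled thumbscrew clockwise until its rubber foot seats on the steel and the resistance clearly rises, so that the bookend is held snugly; stop there, because overtightening crushes the rubber, and take the hand away. Leave the mouse, the mug and the notebook alone.

Things in the scene. Friction and masses are not known exactly. Their poses are not given: they have to be found in the camera images.
- clamp: Desk clamp screwed to the desk, does not move. Origin: on the desk, straight below the thumbscrew; z up; x points INTO the mouth (the foot is slid in along +x). Its flat base plate, top 16 mm above the desk, runs from x = -110 to +45 mm and is 84 mm wide; on it a grey bridge with the thumbscrew on top, and behind the bridge a stop block.
- mouth (a point): Middle of the bottom of the clamp's mouth, at (-20, 0, 16) mm in the clamp's frame, on the base plate at the front of the bridge. The bridge (x = -20 to +20 mm, 63 mm wide over all) leaves a channel 35 mm wide between two cheeks; its underside is 33 mm and its top 45 mm above the desk.
- stop (a point): Middle of the lower edge of the stop block's face, at (30, 0, 16) mm in the clamp's frame: where the end of the bookend's foot must come. The block is 12 mm tall.
- thumbscrew: Knurled steel thumbscrew, vertical axis, on top of the clamp. Origin: centre of its round head (29 mm diameter, 24 mm tall), 80 mm above the desk at the start. Clockwise seen from above lowers it by 2.4 mm per rad; it stays where left. Free turning takes about 0.15 N m. Seated, the clamping force grows about 55 N per rad and the torque clearly: +0.25 N m moving, +0.10 at rest, at 40 N.
- seat (a point): Point fixed to the clamp on the screw's axis, 22 mm above the desk: top of the bookend's foot when home. The screw's domed rubber foot (20 mm diameter) starts 3.5 to 8 mm above it; how much differs each time and cannot be told from the head's height: 1.5 to 3.4 rad of free turning, several grasps. 15 to 60 N clamping force is snug. The head twists 0.5 rad per N m on its shank.
- bookend: Loose L-shaped bookend, 0.28 to 0.46 kg, standing on the desk. Origin: underside, middle of the upright; z up; x along its foot. Upright: wooden board 10 mm thick (x), 70 mm wide (y), 110 mm tall. Foot: flat steel strip 30 mm wide, 6 mm thick, flat on the ground, from the upright to x = +120 mm. When home its origin is at (-90, 0, 16) mm in the clamp's frame.
- toe (a point): Middle of the lower edge of the far end of the bookend's foot, 120 mm from its origin along its x.
- mouse: Bystander: yellow computer mouse, 100 x 60 x 33 mm. Origin at its underside. Leave alone.
- mug: Bystander: white mug, 80 mm wide, 95 mm tall, handle on its y side. Origin under its centre. Leave alone.
- notebook: Bystander: black notebook lying flat, 214 x 154 x 19 mm. Origin under its centre. Leave alone.
Things that resemble listed ones, but are neither listed nor needed, are in the scene too. Leave any blue, purple or red look-alike of the bookend alone.

How it is judged:
By the outcome, as a careful person would: the job done as asked, in the order asked, and still so for the second after the job is handed in, with the robot touching nothing.
It also fails if it takes over 72 s, if anything falls off the work surface, if the arm or the gripper's body presses on something with over 40 N, if the wrist force passes 120 N, or if a joint passes its speed limit or range.

ROBOT

A 6-joint arm with a two-finger parallel gripper is mounted at the origin on the work surface. World frame = base frame: x ahead of the robot, y to its left, z up, the work surface at z = 0. Lengths are in m, angles in rad, forces in N, time in s.
With the tool pointing down it reaches from about 0.375 to 0.975 m from the base axis. Payload 3.8 kg.
Tool frame: the origin (TCP) lies midway between the tips of the shut fingers; the grasp point (between the pads) lies 19 mm behind it; z points along the fingers, y is the line along which they close (so a half turn about z gives the same grasp; the last joint's range is limited). The gripper opens to 85 mm and grips with 20 to 120 N. Pads are 22 mm wide; open, the fingers measure 114 mm over their backs; the gripper's body (76 mm by 85 mm) begins 54 mm behind the grasp point. The pads swing forward as they close: fully open they stand 13 mm farther back than shut.
Start: joints at [1.132, 0.264, 1.604, -0, 1.274, -0.037], TCP at [0.264, 0.621, 0.231] pointing down, gripper open.
Joint ranges: [-2.63, 2.63], [-0.94, 2.18], [0.31, 2.57], [-1.31, 4.45], [0, 2.66], [-2.55, 2.55]. Speed limits (rad/s): [2.57, 2.57, 3.14, 3.14, 3.14, 3.14].

INTERFACE

Orientations are given as a rotation vector (axis times angle).
In Python, from workcell import read_state, vision, ticket gives the robot as it stands. The module is installed in compiled form; this text tells all that it offers.
- The arm moves only by the tool jog_arm, never from a script. Its arguments are lists of equal length, an entry for each row: "turn": the turn, a rotation vector about the tool's x, y, z in rad, a list of three; "delta_pos": the shift along the tool's x, y, z in m, a list of three; "gripper": the finger opening in m, from 0 to 0.0854. In form: {"turn": [[rx, ry, rz], ...], "delta_pos": [[dx, dy, dz], ...], "gripper": [gripper, ...]}. A call has 1 to 20 rows; each row shifts and turns the commanded pose from where the row before left it, along the tool's axes as they then stand; what a row does not reach is not made up. A row lasts 1/12 s, in which the tool goes at most 41.7 mm and 7.16 degrees, less where a joint would pass 70% of its speed; a pose out of reach is approached as far as the arm can. A call with a gripper value outside its range is refused whole. The fingers move at their own pace and stop on an object; "grip_force" is the grip in N (left out, the last holds). Time passes only in rows, so rows that do not move let the fingers close. It gives the time, the measured TCP pose, the force, the opening and the grip force at its end, in the units of the state.
- read_state(): the state, without advancing time (a new reading comes with each control period).
- vision.read_camera(name): name is "scene" or "top"; returns the picture (420x560x3 uint8, red, green, blue); there is no depth.
- vision.calibration(name): a dict with "vfov" (degrees; the focal length in pixels is half the picture's height over the tangent of half this angle, whatever the lens; pixels are square), "cx", "cy" (the principal point, pixels), "R" (3x3) and "t" (3): a world point X has camera coordinates R X + t. Camera axes: x right, y down, z forward; pixel columns grow to the right and rows downward; lengths in m; the calibration is good to about 2 mm. A picture is of the moment at which its call begins. calibration takes no time and is no camera call.
- ticket.finish_job(): hands the job in; it is judged then, once.
The state is a dict: "time": time; "q": joint angles; "joint_vel": joint speeds; "joint_torque": joint torques, N m; "tool_pos": TCP position; "tcp_rot": TCP orientation; "wrist_force": force on the tool from outside, world axes, zero at the start; "torque": the same for the moment, N m; "width": opening from 0.0 (shut) to 1.0 (fully open); "grip_force": force on a finger pad.
Only numpy, scipy, OpenCV 4.12 (cv2) and the standard library are available. Lean on these libraries where they do the work, as an engineer would, in place of code of your own. Each camera call takes 0.05 s, during which the arm holds its last target. There are 200 camera calls.

## Working session

There is one attempt and no reset: what is moved stays moved. The work goes in short steps, Python scripts to look and compute and a tool call to move; the robot and the scene stay as the last step left them, time stands still between calls to the robot, and variables do not carry over. Pictures are saved under pics/ and viewed, at most 10 in all, crops included, and the job is handed in when it is done.

Besides the shell and the picture viewer there is one more tool, called by a JSON object that holds its "api" and its "payload", one argument or row to a line. jog_arm: Moves the arm, as the interface text tells. Its arguments: {"type":"object","properties":{"turn":{"type":"array","items":{"type":"array","items":{"type":"number"}}},"delta_pos":{"type":"array","items":{"type":"array","items":{"type":"number"}}},"gripper":{"type":"array","items":{"type":"number"}},"grip_force":{"type":"number"}},"required":["turn","delta_pos","gripper"]}

```bash
mkdir -p pics
python3 - <<'E'
from workcell import read_state, vision
import cv2,numpy as np
for n in("scene","top"):
    cv2.imwrite(f"pics/{n}0.png",vision.read_camera(n)[:,:,::-1]); c=vision.calibration(n); print(n,c['vfov'],c['cx'],c['cy'],np.round(c['R'],3).tolist(),np.round(c['t'],3), np.round(-np.array(c['R']).T@c['t'],3))
s=read_state();print(s)
E
```

```text
scene 54.356739862835994 281.5124487332147 207.07188607134972 [[-0.792, 0.61, 0.012], [0.387, 0.518, -0.763], [-0.472, -0.6, -0.647]] [ 0.414 -0.223  1.517] [1.13  0.773 0.806]
top 47.33192051197251 274.73570970743606 220.35684099318414 [[-0.02, -1.0, 0.013], [-0.993, 0.019, -0.113], [0.113, -0.015, -0.993]] [0.084 0.613 1.356] [0.458 0.092 1.416]
{'time': 0.1, 'q': array([ 1.13212813e+00,  2.64710680e-01,  1.60527335e+00,  2.40219312e-05,
        1.27370096e+00, -3.68796079e-02]), 'joint_vel': array([ 0.00048602, -0.0019896 , -0.00248175, -0.00056499,  0.00043636,
        0.00061179]), 'joint_torque': array([-1.09313703e-03, -5.16710615e+01, -3.68589556e+01, -2.21834025e-04,
        6.31849121e-03,  7.91664228e-07]), 'tool_pos': array([0.26366241, 0.62063847, 0.23004498]), 'tcp_rot': array([-0.62679911, -3.07790199,  0.00318516]), 'wrist_force': array([ 0.06219207, -0.24707997,  0.08643252]), 'torque': array([-0.01320622,  0.02433781,  0.02757488]), 'grip_force': 0.0, 'width': 0.9996608769021557}
```

View pics/scene0.png

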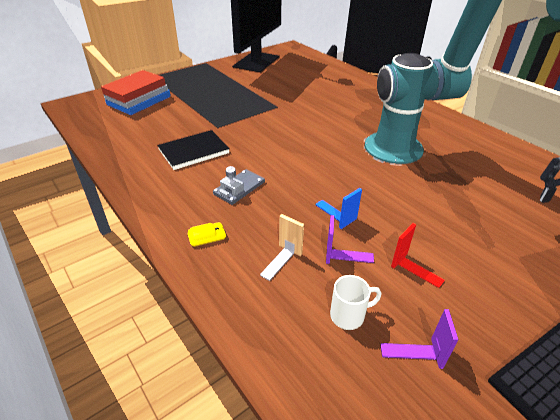

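View pics/top0.png

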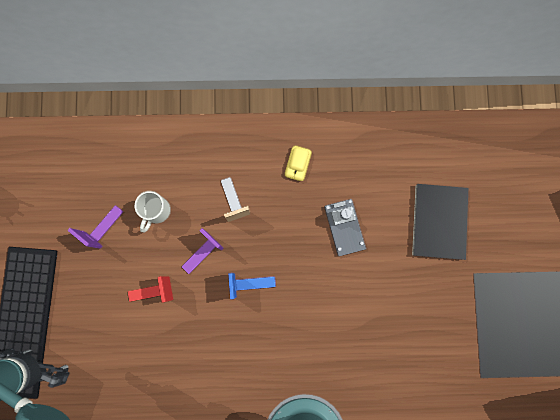

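Scene: wooden bookend with steel foot at (285,245), clamp at (238,185), mouse (207,234), mug (350,300). Top: bookend at (233,198), clamp at (345,225).
Could be mistaken for the bookend (top pixels): blue (250,285), purple (205,250) and (95,230), red (150,290). I choose the wood and steel one at (233,198).

```bash
cat > h.py <<'E'
import numpy as np,cv2
from workcell import read_state, vision
def cal(n):
    c=vision.calibration(n); return 210/np.tan(np.radians(c['vfov'])/2),c['cx'],c['cy'],np.array(c['R']),np.array(c['t'])
def ray(n,p,z):
    f,cx,cy,R,t=cal(n); d=R.T@np.array([(p[0]-cx)/f,(p[1]-cy)/f,1]); o=-R.T@t
    return o+d*(z-o[2])/d[2]
def proj(n,X):
    f,cx,cy,R,t=cal(n); c=R@np.asarray(X)+t; return np.array([f*c[0]/c[2]+cx,f*c[1]/c[2]+cy])
E
python3 - <<'E'
import cv2
a=cv2.imread("pics/top0.png")[165:270,215:375]
cv2.imwrite("pics/c_top.png",cv2.resize(a,None,fx=5,fy=5,interpolation=cv2.INTER_CUBIC))
a=cv2.imread("pics/scene0.png")[155:285,195:325]
cv2.imwrite("pics/c_scene.png",cv2.resize(a,None,fx=4.6,fy=4.6,interpolation=cv2.INTER_CUBIC))
E
```

```text
(no output)
```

View pics/c_top.png

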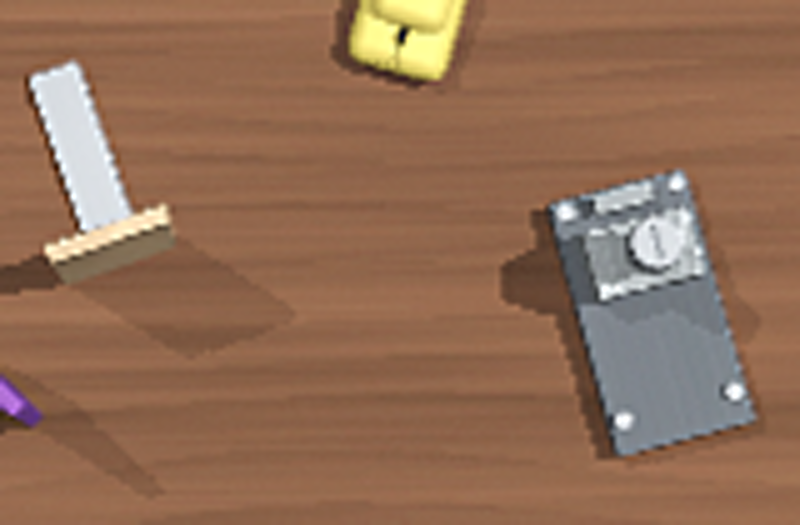

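View pics/c_scene.png

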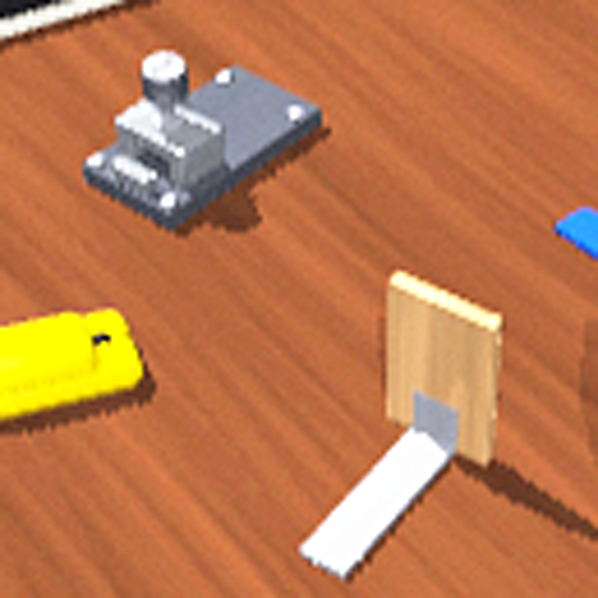

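The crops confirm it: wooden upright (top-crop strip (45,250)–(170,213)), steel foot ending at (53,70), no colour; clamp plate corners at (550,205),(683,172),(755,422),(617,457), stop block at the far end, so the mouth opens toward the robot.

Run:
```python
from h import *
T=lambda p:(p[0]/5+215-.4,p[1]/5+165-.4)
S=lambda p:(p[0]/4.6+195-.4,p[1]/4.6+155-.4)
r=lambda a:np.round(a,4)
C=[ray("top",T(p),.016)[:2] for p in[(550,205),(683,172),(755,422),(617,457)]]
print("clamp corners",r(C), "len",[round(float(np.linalg.norm(C[i]-C[(i+1)%4])),4) for i in range(4)])
C=np.array(C);u=(C[0]+C[1])/2-(C[2]+C[3])/2;u/=np.linalg.norm(u);print("yaw",np.arctan2(u[1],u[0]), "origin",r(C.mean(0)+u*.0325))
C2=[ray("scene",S(p),.016)[:2] for p in[(85,172),(172,217),(322,106),(235,66)]] # top edge corners
print("scene clamp",r(C2))
c2=np.array(C2);u2=(c2[0]+c2[1])/2-(c2[2]+c2[3])/2;u2/=np.linalg.norm(u2);print("yaw",np.arctan2(u2[1],u2[0]),"or",r(c2.mean(0)+u2*.0325))
print("head top",r(ray("top",T((661,240)),.092)),r(ray("scene",S((165,63)),.092)))
toe=[ray("top",T(p),.006)[:2] for p in[(30,78),(77,62)]];print("toe",r(toe),r(np.mean(toe,0)))
toes=[ray("scene",S(p),.006)[:2] for p in[(302,550),(345,577)]];print("toe s",r(toes),r(np.mean(toes,0)))
up=[ray("top",T(p),.11)[:2] for p in[(45,248),(165,206),(172,222),(50,262)]];print("upr",r(up),r(np.mean(up,0)))
ups=[ray("scene",S(p),.11)[:2] for p in[(388,277),(495,325),(500,313),(400,270)]];print("upr s",r(ups),r(np.mean(ups,0)))
for a,b in((np.mean(toe,0),np.mean(up,0)),(np.mean(toes,0),np.mean(ups,0))):
  d=a-b;print(np.arctan2(d[1],d[0]),np.linalg.norm(d))
s=read_state()
R=cv2.Rodrigues(s['tcp_rot'])[0];print(r(R))
```

```text
clamp corners [[ 0.6582 -0.0769]
 [ 0.6764 -0.1564]
 [ 0.5277 -0.193 ]
 [ 0.5088 -0.1113]] len [0.0816, 0.1532, 0.0838, 0.1532]
yaw 0.23354757195123768 origin [ 0.6244 -0.1269]
scene clamp [[ 0.6805 -0.1446]
 [ 0.6591 -0.069 ]
 [ 0.5078 -0.1103]
 [ 0.5299 -0.1879]]
yaw 0.2732773200327097 or [ 0.6256 -0.1192]
head top [ 0.6264 -0.1292  0.092 ] [ 0.6227 -0.1258  0.092 ]
toe [[0.742  0.2303]
 [0.7512 0.2021]] [0.7466 0.2162]
toe s [[0.7502 0.207 ]
 [0.7425 0.2366]] [0.7463 0.2218]
upr [[0.6261 0.2126]
 [0.6481 0.1465]
 [0.6392 0.1428]
 [0.6183 0.2099]] [0.6329 0.178 ]
upr s [[0.6467 0.148 ]
 [0.624  0.2142]
 [0.6157 0.2084]
 [0.6377 0.1473]] [0.631  0.1795]
0.3246962198287145 0.11992691911855455
0.3519113860502407 0.12283095673044718
[[-9.204e-01  3.911e-01 -9.000e-04]
 [ 3.911e-01  9.204e-01 -1.900e-03]
 [ 1.000e-04 -2.100e-03 -1.000e+00]]
```

{"api": "jog_arm", "payload": {
  "turn": [
    [0,0,0],
    [0,0,0],
    [0,0,0],
    [0,0,0],
    [0,0,0],
    [0,0,0],
    [0,0,0],
    [0,0,0],
    [0,0,0],
    [0,0,0],
    [0,0,0],
    [0,0,0],
    [0,0,0],
    [0,0,0],
    [0,0,0],
    [0,0,0],
    [0,0,0.12],
    [0,0,0.12],
    [0,0,0.12],
    [0,0,0.12]
  ],
  "delta_pos": [
    [-0.032,-0.0164,0],
    [-0.032,-0.0164,0],
    [-0.032,-0.0164,0],
    [-0.032,-0.0164,0],
    [-0.032,-0.0164,0],
    [-0.032,-0.0164,0],
    [-0.032,-0.0164,0],
    [-0.032,-0.0164,0],
    [-0.032,-0.0164,0],
    [-0.032,-0.0164,0],
    [-0.032,-0.0164,0],
    [-0.032,-0.0164,0],
    [-0.032,-0.0164,0],
    [-0.032,-0.0164,0],
    [-0.032,-0.0164,0],
    [-0.031,-0.017,0],
    [0,0,0],
    [0,0,0],
    [0,0,0],
    [0,0,0]
  ],
  "gripper": [0.085,0.085,0.085,0.085,0.085,0.085,0.085,0.085,0.085,0.085,0.085,0.085,0.085,0.085,0.085,0.085,0.085,0.085,0.085,0.085],
  "grip_force": 80
}}

```text
time: 1.77
tool_pos: [0.6313, 0.1786, 0.2304]
tcp_rot: [-1.35, -2.835, 0.002]
wrist_force: [-0.7, -0.4, 0.8]
width: 0.994
grip_force: 0.0
```

{"api": "jog_arm", "payload": {
  "turn": [
    [0,0,0.12],
    [0,0,0.12],
    [0,0,0.11],
    [0,0,0]
  ],
  "delta_pos": [
    [0,0,0],
    [0,0,0],
    [0,0,0],
    [0,0,0]
  ],
  "gripper": [0.085,0.085,0.085,0.085]
}}

```text
time: 2.1
tool_pos: [0.631, 0.1792, 0.2306]
tcp_rot: [-1.818, -2.561, 0.001]
wrist_force: [-0.8, -1.1, 0.3]
width: 1.0
grip_force: 0.0
```

```bash
cat >> h.py <<'E'
def st():
    s=read_state();R=cv2.Rodrigues(s['tcp_rot'])[0];np.set_printoptions(suppress=True,precision=4)
    print("t",s['time'],"pos",s['tool_pos'],"yheading",round(float(np.arctan2(R[1,1],R[0,1])),4),"z",R[:,2],"q",s['q'],"F",s['wrist_force'],"M",s['torque'],"w",s['width'],s['grip_force'])
    return s,R
def delta(X,h=None):
    s,R=st();print("tool delta",R.T@(np.array(X)-s['tool_pos']), "turn", None if h is None else float(np.arctan2(R[1,1],R[0,1])-h))
E
python3 -c "
from h import *
delta((.632,.179,.068),.34)"
```

```text
t 2.1 pos [0.631  0.1792 0.2306] yheading 0.3363 z [-0.0012 -0.0003 -1.    ] q [ 0.2388  0.2296  1.6475 -0.      1.2657 -0.0975] F [-0.8005 -1.0806  0.3496] M [-0.0323  0.024  -0.0126] w 0.9996627885713032 0.0
tool delta [-0.0005  0.001   0.1626] turn -0.0037074676357410907
```

{"api": "jog_arm", "payload": {
  "turn": [
    [0,0,0],
    [0,0,0],
    [0,0,0],
    [0,0,0],
    [0,0,0],
    [0,0,0],
    [0,0,0],
    [0,0,0],
    [0,0,0],
    [0,0,0],
    [0,0,0],
    [0,0,0],
    [0,0,0],
    [0,0,0],
    [0,0,0]
  ],
  "delta_pos": [
    [0,0.001,0.027],
    [0,0,0.027],
    [0,0,0.027],
    [0,0,0.027],
    [0,0,0.027],
    [0,0,0.027],
    [0,0,0],
    [0,0,0],
    [0,0,0],
    [0,0,0],
    [0,0,0],
    [0,0,0],
    [0,0,0],
    [0,0,0],
    [0,0,0]
  ],
  "gripper": [0.085,0.085,0.085,0.085,0.085,0.085,0.085,0,0,0,0,0,0,0,0],
  "grip_force": 80
}}

```text
time: 3.35
tool_pos: [0.633, 0.1798, 0.0709]
tcp_rot: [1.814, 2.564, 0.002]
wrist_force: [-1.1, -1.5, 5.7]
width: 0.11
grip_force: 79.0
```

```bash
python3 -c "
from h import *
st()"
```

```text
t 3.35 pos [0.633  0.1798 0.0709] yheading 0.3392 z [ 0.0016  0.0002 -1.    ] q [ 0.2389  0.3674  1.7825 -0.0002  0.9901 -0.1002] F [-1.0771 -1.5165  5.6859] M [-0.1174  0.3625 -0.0418] w 0.10983226312832997 79.04419183731079
```

{"api": "jog_arm", "payload": {
  "turn": [
    [0,0,0],
    [0,0,0],
    [0,0,0],
    [0,0,0],
    [0,0,0.045],
    [0,0,0.045],
    [0,0,0]
  ],
  "delta_pos": [
    [0,0,-0.02],
    [0,0,-0.04],
    [0,0,-0.04],
    [0,0,-0.04],
    [0,0,0],
    [0,0,0],
    [0,0,0]
  ],
  "gripper": [0,0,0,0,0,0,0]
}}

```text
time: 3.93
tool_pos: [0.6322, 0.1797, 0.2097]
tcp_rot: [1.929, 2.479, 0.0]
wrist_force: [-0.2, 0.2, -4.4]
width: 0.109
grip_force: 78.5
```

```bash
python3 -c "
from h import *
delta((.465,-.167,.21),.25)"
```

```text
t 3.9333 pos [0.6322 0.1797 0.2097] yheading 0.248 z [ 0.0004  0.0001 -1.    ] q [ 0.239   0.244   1.6688 -0.      1.2284 -0.0091] F [-0.1796  0.2082 -4.4144] M [-0.0169  0.131  -0.0045] w 0.10920367250966528 78.48756909370422
tool delta [-0.295  -0.2472 -0.0004] turn -0.0019532723356368575
```

{"api": "jog_arm", "payload": {
  "turn": [
    [0,0,0],
    [0,0,0],
    [0,0,0],
    [0,0,0],
    [0,0,0],
    [0,0,0],
    [0,0,0],
    [0,0,0],
    [0,0,0],
    [0,0,0],
    [0,0,0],
    [0,0,0],
    [0,0,0],
    [0,0,0],
    [0,0,0],
    [0,0,0],
    [0,0,0]
  ],
  "delta_pos": [
    [-0.0246,-0.0206,0],
    [-0.0246,-0.0206,0],
    [-0.0246,-0.0206,0],
    [-0.0246,-0.0206,0],
    [-0.0246,-0.0206,0],
    [-0.0246,-0.0206,0],
    [-0.0246,-0.0206,0],
    [-0.0246,-0.0206,0],
    [-0.0246,-0.0206,0],
    [-0.0246,-0.0206,0],
    [-0.0246,-0.0206,0],
    [-0.0246,-0.0206,0],
    [0,0,0.03],
    [0,0,0.03],
    [0,0,0.03],
    [0,0,0.02],
    [0,0,0]
  ],
  "gripper": [0,0,0,0,0,0,0,0,0,0,0,0,0,0,0,0,0]
}}

```text
time: 5.35
tool_pos: [0.4597, -0.1652, 0.0928]
tcp_rot: [-1.92, -2.471, 0.006]
wrist_force: [0.0, -0.1, -4.3]
width: 0.103
grip_force: 79.1
```

Run:
```python
from h import *
st()
a=vision.read_camera("top")[:,:,::-1];cv2.imwrite("pics/top1.png",a)
b=vision.read_camera("scene")[:,:,::-1];cv2.imwrite("pics/scene1.png",b)
x=cv2.resize(a[175:275,310:390],None,fx=5,fy=5,interpolation=cv2.INTER_CUBIC)
y=cv2.resize(b[130:230,200:280],None,fx=5,fy=5,interpolation=cv2.INTER_CUBIC)
cv2.imwrite("pics/c1.png",np.hstack([x,y]))
```

```text
t 5.35 pos [ 0.4597 -0.1652  0.0928] yheading 0.2498 z [-0.0123  0.005  -0.9999] q [-0.3959  0.0531  2.1216 -0.0001  0.9802 -0.6456] F [ 0.0224 -0.1383 -4.3104] M [-0.0254  0.3001 -0.0627] w 0.1030746516423566 79.14253234863281
```

View pics/c1.png

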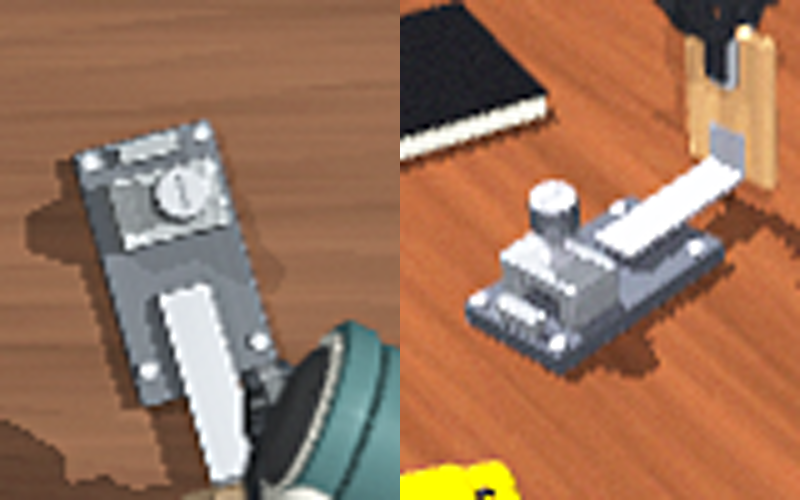

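Left (top): foot toe at (186,290) over the plate, aimed at the bridge opening with a slight offset; right (scene): foot just above the plate, upright held at (735,100). Measure with masks.

{"api": "jog_arm", "payload": {
  "turn": [
    [0,0,0],
    [0,0,0],
    [0,0,0]
  ],
  "delta_pos": [
    [0,0,0],
    [0,0,0],
    [0,0,0]
  ],
  "gripper": [0,0,0]
}}

```text
time: 5.7
tool_pos: [0.4671, -0.1678, 0.1012]
tcp_rot: [1.926, 2.478, 0.001]
wrist_force: [-0.2, -0.4, -3.3]
width: 0.104
grip_force: 79.3
```

```bash
cat > m.py <<'E'
from h import *
s,R=st()
def edges(n,img,mask,z,minA=100):
    cs=max(cv2.findContours(mask,cv2.RETR_EXTERNAL,cv2.CHAIN_APPROX_NONE)[0],key=cv2.contourArea)[:,0,:]
    W=np.array([ray(n,p,z)[:2] for p in cs],np.float32)
    (c,sz,a)=cv2.minAreaRect(W); b=cv2.boxPoints((c,sz,a)); e=[b[1]-b[0],b[2]-b[1]]; e=max(e,key=np.linalg.norm)
    if e[0]<0:e=-e
    return W,np.array(c),np.array(sz),float(np.arctan2(e[1],e[0]))
def sub(mask,box):
    m=np.zeros_like(mask);x0,y0,x1,y1=box;m[y0:y1,x0:x1]=mask[y0:y1,x0:x1];return m
def sideline(W,u,lo,hi):
    # long-side edge points between lo..hi along u -> fitted yaw and mid offset for each side
    v=np.array([-u[1],u[0]]);a=W@u;b=W@v;out=[]
    k=(a>lo)&(a<hi);mid=np.median(b[k])
    for sd in(1,-1):
        q=k&(np.sign(b-mid)==sd);p=np.polyfit(a[q],b[q],1);out.append((p[0],np.polyval(p,(lo+hi)/2)))
    return out
t0=cv2.imread("pics/top0.png");hsv=cv2.cvtColor(t0,cv2.COLOR_BGR2HSV)
m=sub(((hsv[...,1]<70)&(hsv[...,2]>70)).astype(np.uint8),(315,190,375,265));m=cv2.morphologyEx(m,cv2.MORPH_CLOSE,np.ones((5,5)))
W,c,sz,y=edges("top",t0,m,.016);print("clamp",c,sz,y)
u=np.array([np.cos(.25),np.sin(.25)]);a=W@u
o=sideline(W,u,a.min()+.01,a.min()+.08);print("clamp sides",o,"yaw",.25+(o[0][0]+o[1][0])/2,"lat",(o[0][1]+o[1][1])/2,"w",o[0][1]-o[1][1],"x",a.min(),a.max())
zf=s['tool_pos'][2]-.0709+.006
for n,box in(("top",(330,225,365,275)),("scene",(300//5+175,125,275,200))):
    i=vision.read_camera(n)[:,:,::-1].copy();h=cv2.cvtColor(i,cv2.COLOR_BGR2HSV)
    m=sub(((h[...,1]<40)&(h[...,2]>205)).astype(np.uint8),box)
    if n=="scene": m=cv2.morphologyEx(m,cv2.MORPH_OPEN,np.ones((3,3)))
    W,c,sz,y=edges(n,i,m,zf);print(n,"foot",c,sz,y)
    a=W@u
    o=sideline(W,u,a.max()-.07,a.max()-.008);print(" sides",o,"yaw",.25+(o[0][0]+o[1][0])/2,"lat",(o[0][1]+o[1][1])/2,"w",o[0][1]-o[1][1],"toe",a.max())
v=np.array([-u[1],u[0]]);print("tcp u,v",s['tool_pos'][:2]@u,s['tool_pos'][:2]@v)
E
python3 m.py
```

```text
t 5.7 pos [ 0.4671 -0.1678  0.1012] yheading 0.2495 z [ 0.0033 -0.0014 -1.    ] q [-0.3951  0.046   2.1109 -0.      0.9811 -0.6446] F [-0.2497 -0.3677 -3.3159] M [-0.0323  0.0712 -0.0676] w 0.10439940644115694 79.28683876991272
clamp [ 0.594  -0.1348] [0.1554 0.0848] 0.23850741982460022
clamp sides [(np.float64(-0.01421161056419863), np.float64(-0.2361815551496269)), (np.float64(0.0024195038962419786), np.float64(-0.31797488337293883))] yaw 0.24410394666602167 lat -0.27707821926128284 w 0.08179332822331192 x 0.4639919881414674 0.6200873406517621
top foot [ 0.5307 -0.1528] [0.11  0.029] 0.2466593086719513
 sides [(np.float64(-0.003578459443162157), np.float64(-0.26632605474579707)), (np.float64(-0.011477648377213103), np.float64(-0.2924305740996477))] yaw 0.24247194608981237 lat -0.2793783144227224 w 0.026104519353850608 toe 0.5314314003577024
scene foot [ 0.5308 -0.1515] [0.1154 0.0349] 0.2353658825159073
 sides [(np.float64(-0.007875248771136482), np.float64(-0.2620932135341052)), (np.float64(-0.015105227943864211), np.float64(-0.2916728933278746))] yaw 0.23850976164249965 lat -0.2768830534309899 w 0.02957967979376941 toe 0.5345002660426135
tcp u,v 0.41105669387270055 -0.2781849877096029
```

{"api": "jog_arm", "payload": {
  "turn": [
    [0,0,0],
    [0,0,0],
    [0,0,0],
    [0,0,0],
    [0,0,0],
    [0,0,0],
    [0,0,0],
    [0,0,0],
    [0,0,0]
  ],
  "delta_pos": [
    [0.001,0,0.006],
    [0,0,0.006],
    [0,0.003,0],
    [0,0.005,0],
    [0,0.005,0],
    [0,0.005,0],
    [0,0,0],
    [0,0,0],
    [0,0,0]
  ],
  "gripper": [0,0,0,0,0,0,0,0,0]
}}

```text
time: 6.55
tool_pos: [0.4828, -0.1617, 0.087]
tcp_rot: [-1.928, -2.48, -0.0]
wrist_force: [0.8, -0.1, -3.8]
width: 0.109
grip_force: 79.4
```

```bash
python3 m.py
```

```text
t 6.55 pos [ 0.4828 -0.1617  0.087 ] yheading 0.2493 z [-0.0002  0.0002 -1.    ] q [-0.3722  0.0908  2.0932  0.0002  0.9579 -0.6216] F [ 0.7526 -0.1236 -3.7942] M [-0.0207  0.0877  0.0273] w 0.10943909245357793 79.351247549057
clamp [ 0.594  -0.1348] [0.1554 0.0848] 0.23850741982460022
clamp sides [(np.float64(-0.01421161056419863), np.float64(-0.2361815551496269)), (np.float64(0.0024195038962419786), np.float64(-0.31797488337293883))] yaw 0.24410394666602167 lat -0.27707821926128284 w 0.08179332822331192 x 0.4639919881414674 0.6200873406517621
top foot [ 0.5464 -0.1465] [0.1096 0.0287] 0.2427097111940384
 sides [(np.float64(-0.0067639940308753255), np.float64(-0.2641156768999229)), (np.float64(-0.012988889785712143), np.float64(-0.29033847417547953))] yaw 0.24012355809170627 lat -0.2772270755377012 w 0.026222797275556653 toe 0.5480697427834811
scene foot [ 0.5417 -0.1461] [0.1081 0.0343] 0.2281252145767212
 sides [(np.float64(0.010094676566568477), np.float64(-0.2601954011299304)), (np.float64(0.019841729771240477), np.float64(-0.2904751698898374))] yaw 0.26496820316890446 lat -0.2753352855098839 w 0.03027976875990701 toe 0.5425857926881247
tcp u,v 0.4277915622654564 -0.2761298278894079
```

{"api": "jog_arm", "payload": {
  "turn": [
    [0,0,0],
    [0,0,0],
    [0,0,0],
    [0,0,0],
    [0,0,0],
    [0,0,0],
    [0,0,0]
  ],
  "delta_pos": [
    [0,0.002,-0.001],
    [0,0.004,0],
    [0,0.004,0],
    [0,0.004,0],
    [0,0.004,0],
    [0,0.004,0],
    [0,0.003,0]
  ],
  "gripper": [0,0,0,0,0,0,0]
}}

```text
time: 7.23
tool_pos: [0.5076, -0.1556, 0.0883]
tcp_rot: [1.928, 2.48, 0.0]
wrist_force: [-0.5, 0.1, -3.5]
width: 0.107
grip_force: 79.2
```

{"api": "jog_arm", "payload": {
  "turn": [
    [0,0,0],
    [0,0,0],
    [0,0,0],
    [0,0,0],
    [0,0,0],
    [0,0,0]
  ],
  "delta_pos": [
    [0,0.003,0],
    [0,0.004,0],
    [0,0.004,0],
    [0,0.004,0],
    [0,0.003,0],
    [0,0,0]
  ],
  "gripper": [0,0,0,0,0,0]
}}

```text
time: 7.73
tool_pos: [0.5252, -0.1513, 0.0884]
tcp_rot: [1.928, 2.48, 0.001]
wrist_force: [0.9, 0.3, -4.0]
width: 0.107
grip_force: 79.2
```

```bash
python3 -c "
from h import *
st()"
```

```text
t 7.7333 pos [ 0.5252 -0.1513  0.0884] yheading 0.2493 z [ 0.0007 -0.0001 -1.    ] q [-0.326   0.1563  2.0158  0.0001  0.9688 -0.5754] F [ 0.9488  0.3036 -4.0101] M [-0.0717  0.1265 -0.0485] w 0.1070947533597379 79.20629382133484
```

{"api": "jog_arm", "payload": {
  "turn": [
    [0,0,0],
    [0,0,0],
    [0,0,0],
    [0,0,0],
    [0,0,0],
    [0,0,0]
  ],
  "delta_pos": [
    [0,0.002,0.001],
    [0,0.002,0],
    [0,0.002,0],
    [0,0.002,0],
    [0,0.002,0],
    [0,0.001,0]
  ],
  "gripper": [0,0,0,0,0,0]
}}

```text
time: 8.23
tool_pos: [0.5354, -0.1486, 0.0873]
tcp_rot: [1.928, 2.48, 0.0]
wrist_force: [-0.3, -0.6, -3.2]
width: 0.105
grip_force: 79.2
```

{"api": "jog_arm", "payload": {
  "turn": [
    [0,0,0],
    [0,0,0]
  ],
  "delta_pos": [
    [0,0.001,0.0005],
    [0,0.001,0]
  ],
  "gripper": [0,0]
}}

```text
time: 8.4
tool_pos: [0.5364, -0.1483, 0.087]
tcp_rot: [-1.927, -2.48, 0.002]
wrist_force: [-5.7, -1.4, 2.7]
width: 0.107
grip_force: 80.3
```

{"api": "jog_arm", "payload": {
  "turn": [
    [0,0,0],
    [0,0,0]
  ],
  "delta_pos": [
    [0,0.001,0.0005],
    [0,0.001,0]
  ],
  "gripper": [0,0]
}}

```text
time: 8.57
tool_pos: [0.5366, -0.1483, 0.0872]
tcp_rot: [-1.925, -2.478, 0.006]
wrist_force: [-13.4, -2.7, 11.1]
width: 0.108
grip_force: 81.4
```

{"api": "jog_arm", "payload": {
  "turn": [
    [0,0,0],
    [0,0,0],
    [0,0,0],
    [0,0,0],
    [0,0,0]
  ],
  "delta_pos": [
    [0,0,0],
    [0,-0.001,-0.001],
    [0,0,0],
    [0,0,0],
    [0,0,0]
  ],
  "gripper": [0,0,0.06,0.07,0.07]
}}

```text
time: 8.98
tool_pos: [0.5391, -0.148, 0.088]
tcp_rot: [1.927, 2.478, 0.002]
wrist_force: [-1.0, 0.8, -0.0]
width: 0.524
grip_force: 0.0
```

{"api": "jog_arm", "payload": {
  "turn": [
    [0,0,0],
    [0,0,0],
    [0,0,0],
    [0,0,0],
    [0,0,0],
    [0,0,0],
    [0,0,0]
  ],
  "delta_pos": [
    [0,0,-0.02],
    [0,0,-0.04],
    [0,0,-0.04],
    [0,-0.03,0],
    [0,-0.04,0],
    [0,-0.03,0],
    [0,0,0]
  ],
  "gripper": [0.07,0.07,0.07,0.07,0.07,0.07,0.07]
}}

```text
time: 9.57
tool_pos: [0.4369, -0.1728, 0.1871]
tcp_rot: [-1.929, -2.477, 0.003]
wrist_force: [-0.9, -0.0, -1.0]
width: 0.818
grip_force: 0.0
```

Run:
```python
from h import *
st()
a=vision.read_camera("top")[:,:,::-1];cv2.imwrite("pics/top2.png",a)
b=vision.read_camera("scene")[:,:,::-1];cv2.imwrite("pics/scene2.png",b)
x=cv2.resize(a[180:280,310:390],None,fx=5,fy=5,interpolation=cv2.INTER_CUBIC)
y=cv2.resize(b[130:230,200:280],None,fx=5,fy=5,interpolation=cv2.INTER_CUBIC)
cv2.imwrite("pics/c2.png",np.hstack([x,y]))
```

```text
t 9.5667 pos [ 0.4369 -0.1728  0.1871] yheading 0.2477 z [-0.0024 -0.0002 -1.    ] q [-0.4287 -0.0956  2.0759 -0.0013  1.1635 -0.6759] F [-0.8535 -0.0354 -1.0155] M [ 0.017  -0.0082  0.0211] w 0.8182900067216069 0.0
```

View pics/c2.png

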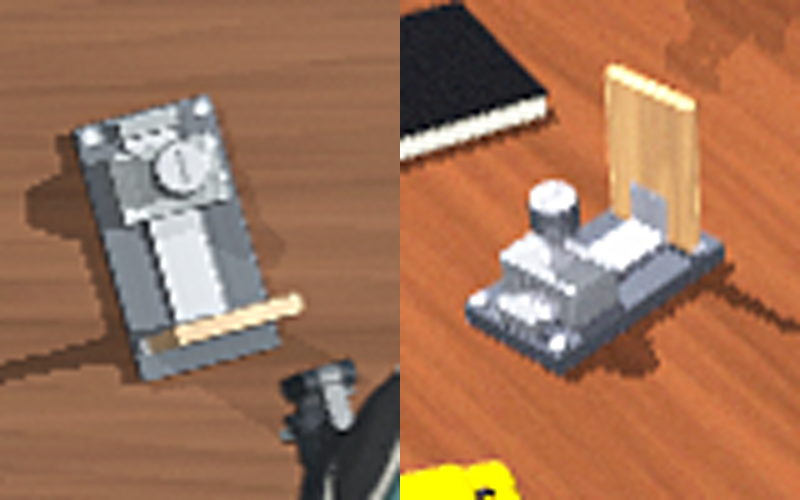

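The bookend stands released in the clamp: top crop foot between (183,215) and (195,315), with its end at the stop (150,135); scene crop shows it upright with the steel in the mouth. Check it numerically, and work out the head.

Run:
```python
from h import *
T=lambda p:(p[0]/5+310-.4,p[1]/5+180-.4)
S=lambda p:((p[0]-400)/5+200-.4,p[1]/5+130-.4)
th=.243;u=np.array([np.cos(th),np.sin(th)]);v=np.array([-u[1],u[0]])
O=np.array([.6248,-.1265])
def c(l,X): X=np.asarray(X)[:2]-O; print(l,"clamp xy mm",np.round([X@u*1e3,X@v*1e3],1))
c("upr top",np.mean([ray("top",T(p),.126) for p in[(143,342),(303,300)]],0))
c("upr L",ray("top",T((143,342)),.126));c("upr R",ray("top",T((303,300)),.126))
for p in [(607,68),(697,103)]: c("upr scene",ray("scene",S(p),.126))
for p in [(160,235),(210,230),(170,320),(226,312)]: c("foot edge",ray("top",T(p),.022))
b=cv2.imread("pics/scene2.png");a=cv2.imread("pics/top2.png")
c("head top",ray("top",T((183,167)),.092)); c("head scene",ray("scene",S((554,190)),.092))
# toe/stop check
for p in [(118,130),(175,112)]: c("stop top front?",ray("top",T(p),.028))
H=np.r_[O,.075]
delta((O[0],O[1],.190));
```

```text
upr top clamp xy mm [-88.7   7.7]
upr L clamp xy mm [-88.4  52.7]
upr R clamp xy mm [-89.1 -37.3]
upr scene clamp xy mm [-88.3 -33.2]
upr scene clamp xy mm [-93.6  37. ]
foot edge clamp xy mm [-29.    9.7]
foot edge clamp xy mm [-33.8 -19.5]
foot edge clamp xy mm [-78.4  17.8]
foot edge clamp xy mm [-82.5 -15.1]
head top clamp xy mm [ 0.3 -1. ]
head scene clamp xy mm [-4.4 -1.5]
stop top front? clamp xy mm [36.5 17.5]
stop top front? clamp xy mm [ 38.1 -17.8]
t 9.6667 pos [ 0.4411 -0.1728  0.1878] yheading 0.2476 z [ 0.0021 -0.0005 -1.    ] q [-0.4263 -0.0915  2.0707  0.0005  1.1603 -0.6741] F [1.3171 0.0626 0.3231] M [ 0.0413 -0.0251  0.0038] w 0.8193834204762578 0.0
tool delta [-0.0002  0.1895 -0.0018] turn None
```

Run:
```python
from h import *
i=cv2.imread("pics/top2.png");h=cv2.cvtColor(i,cv2.COLOR_BGR2HSV)
th=.243;u=np.array([np.cos(th),np.sin(th)]);v=np.array([-u[1],u[0]]);O=np.array([.6248,-.1265])
def loc(n,px,z): return np.array([((ray(n,p,z)[:2]-O)@u*1e3,(ray(n,p,z)[:2]-O)@v*1e3) for p in px])
g=h[...,2].astype(int)
for y in range(222,245,2): 
    k=np.where((g[y,330:360]>195)&(h[y,330:360,1]<40))[0]+330
    if len(k): print(y,k[0],k[-1],np.round(loc("top",[(k[0]-.5,y),(k[-1]+.5,y)],.022),1).tolist())
m=((h[...,0]>8)&(h[...,0]<25)&(h[...,1]>50)&(h[...,1]<120)&(h[...,2]>190)).astype(np.uint8);m[:230]=0;m[260:]=0;m[:,:330]=0;m[:,375:]=0
p=np.argwhere(m)[:,::-1];L=loc("top",p,.126);print(len(p),L.mean(0),L.min(0),L.max(0),np.polyfit(L[:,1],L[:,0],1))
j=cv2.imread("pics/scene2.png");h=cv2.cvtColor(j,cv2.COLOR_BGR2HSV)
m=((h[...,1]<40)&(h[...,2]>215)).astype(np.uint8);m[:172]=0;m[186:]=0;m[:,:230]=0;m[:,256:]=0
L=loc("scene",np.argwhere(m)[:,::-1],.022);print(len(L));r=cv2.minAreaRect(L.astype(np.float32));print(r)
```

```text
222 335 349 [[-10.6, 26.1], [-22.0, -16.4]]
224 335 349 [[-16.3, 27.7], [-27.7, -14.8]]
226 340 350 [[-25.7, 15.2], [-34.1, -16.0]]
228 341 350 [[-32.1, 14.0], [-39.7, -14.4]]
230 341 351 [[-37.8, 15.6], [-46.2, -15.6]]
232 342 352 [[-44.2, 14.4], [-52.6, -16.8]]
234 343 352 [[-50.6, 13.2], [-58.2, -15.1]]
236 343 353 [[-56.2, 14.8], [-64.6, -16.3]]
238 344 353 [[-62.6, 13.6], [-70.2, -14.7]]
240 344 354 [[-68.3, 15.2], [-76.6, -15.9]]
242 345 354 [[-74.6, 14.0], [-82.2, -14.3]]
84 [-89.79110261  -0.21127616] [-94.55741371 -36.42330041] [-84.54208429  33.45950156] [ 3.97538429e-04 -8.97910186e+01]
102
((-53.16127014160156, -9.774002075195312), (70.81767272949219, 67.88906860351562), 43.979095458984375)
```

Home and straight: upright at x = −89.8 mm, lateral −0.2 mm, foot parallel. Now go over the screw and wind the wrist back.

{"api": "jog_arm", "payload": {
  "turn": [
    [0,0,0],
    [0,0,0],
    [0,0,0],
    [0,0,0],
    [0,0,0],
    [0,0,0],
    [0,0,-0.12],
    [0,0,-0.12],
    [0,0,-0.12],
    [0,0,-0.12],
    [0,0,-0.12],
    [0,0,-0.12],
    [0,0,-0.12],
    [0,0,-0.12],
    [0,0,-0.12],
    [0,0,-0.12],
    [0,0,-0.12],
    [0,0,-0.12],
    [0,0,-0.12],
    [0,0,-0.12]
  ],
  "delta_pos": [
    [-0.001,0.0315,0],
    [0,0.0315,0],
    [0,0.0315,0],
    [0,0.0315,0],
    [0,0.0315,0],
    [0,0.0315,0],
    [0,0,0],
    [0,0,0],
    [0,0,0],
    [0,0,0],
    [0,0,0],
    [0,0,0],
    [0,0,0],
    [0,0,0],
    [0,0,0],
    [0,0,0],
    [0,0,0],
    [0,0,0],
    [0,0,0],
    [0,0,0]
  ],
  "gripper": [0.07,0.07,0.07,0.07,0.07,0.07,0.07,0.07,0.07,0.07,0.07,0.07,0.07,0.07,0.07,0.07,0.07,0.07,0.07,0.07]
}}

```text
time: 11.33
tool_pos: [0.6264, -0.1262, 0.187]
tcp_rot: [-0.57, 3.088, 0.0]
wrist_force: [-0.5, -0.9, -0.6]
width: 0.815
grip_force: 0.0
```

{"api": "jog_arm", "payload": {
  "turn": [
    [0,0,-0.12],
    [0,0,-0.12],
    [0,0,0],
    [0,0,0]
  ],
  "delta_pos": [
    [0,0,0],
    [0,0,0],
    [0,0,0],
    [0,0,0]
  ],
  "gripper": [0.07,0.07,0.07,0.07]
}}

```text
time: 11.67
tool_pos: [0.6257, -0.1264, 0.187]
tcp_rot: [-0.922, 3.003, -0.0]
wrist_force: [0.8, 1.0, -0.7]
width: 0.817
grip_force: 0.0
```

```bash
python3 -c "
from h import *
delta((.6244,-.1272,.062))"
```

```text
t 11.6667 pos [ 0.6257 -0.1264  0.187 ] yheading 2.1664 z [ 0.0006  0.0002 -1.    ] q [-0.2385  0.2253  1.7347  0.0003  1.1811 -2.405 ] F [ 0.7585  1.0144 -0.7453] M [ 0.0248 -0.0325 -0.0241] w 0.817015006347541 0.0
tool delta [0.0017 0.0001 0.125 ] turn None
```

{"api": "jog_arm", "payload": {
  "turn": [
    [0,0,0],
    [0,0,0],
    [0,0,0],
    [0,0,0],
    [0,0,0],
    [0,0,0],
    [0,0,0],
    [0,0,0],
    [0,0,0],
    [0,0,0],
    [0,0,0],
    [0,0,0],
    [0,0,0]
  ],
  "delta_pos": [
    [0.0015,0,0.025],
    [0,0,0.025],
    [0,0,0.025],
    [0,0,0.025],
    [0,0,0.025],
    [0,0,0],
    [0,0,0],
    [0,0,0],
    [0,0,0],
    [0,0,0],
    [0,0,0],
    [0,0,0],
    [0,0,0]
  ],
  "gripper": [0.07,0.07,0.07,0.07,0.07,0.07,0,0,0,0,0,0,0],
  "grip_force": 60
}}

```text
time: 12.75
tool_pos: [0.6239, -0.1264, 0.0651]
tcp_rot: [-0.924, 3.001, 0.002]
wrist_force: [-2.7, 4.7, 4.0]
width: 0.322
grip_force: 58.8
```

```bash
python3 -c "
from h import *
st()"
```

```text
t 12.75 pos [ 0.6239 -0.1264  0.0651] yheading 2.1681 z [ 0.0016  0.0019 -1.    ] q [-0.2402  0.3384  1.8348  0.0027  0.9673 -2.4097] F [-2.7043  4.6509  4.0161] M [0.9594 0.5849 0.0324] w 0.32231867570334133 58.784067034721375
```

{"api": "jog_arm", "payload": {
  "turn": [
    [0,0,0],
    [0,0,0.1],
    [0,0,0.1],
    [0,0,0.1],
    [0,0,0.1],
    [0,0,0.1],
    [0,0,0.1],
    [0,0,0.1],
    [0,0,0.1]
  ],
  "delta_pos": [
    [0,0.001,0],
    [0,0,0.00024],
    [0,0,0.00024],
    [0,0,0.00024],
    [0,0,0.00024],
    [0,0,0.00024],
    [0,0,0.00024],
    [0,0,0.00024],
    [0,0,0.00024]
  ],
  "gripper": [0,0,0,0,0,0,0,0,0]
}}

```text
time: 13.5
tool_pos: [0.624, -0.1265, 0.0633]
tcp_rot: [0.324, 3.122, 0.001]
wrist_force: [-3.6, 3.8, 5.6]
width: 0.318
grip_force: 58.9
```

```bash
python3 -c "
from h import *
st()"
```

```text
t 13.5 pos [ 0.624  -0.1265  0.0633] yheading 1.3639 z [ 0.003   0.0002 -1.    ] q [-0.2396  0.3396  1.837   0.0011  0.9622 -1.6041] F [-3.561   3.8404  5.6052] M [0.5862 0.3959 0.1853] w 0.31842423516105156 58.9253032207489
```

{"api": "jog_arm", "payload": {
  "turn": [
    [0,0,0.1],
    [0,0,0.1],
    [0,0,0.1],
    [0,0,0.1]
  ],
  "delta_pos": [
    [0,0,0.00024],
    [0,0,0.00024],
    [0,0,0.00024],
    [0,0,0.00024]
  ],
  "gripper": [0,0,0,0]
}}

```text
time: 13.83
tool_pos: [0.6239, -0.1265, 0.0623]
tcp_rot: [0.938, 2.995, 0.002]
wrist_force: [-2.2, 3.2, 6.4]
width: 0.319
grip_force: 58.9
```

```bash
python3 -c "
from h import *
st()"
```

```text
t 13.8333 pos [ 0.6239 -0.1265  0.0623] yheading 0.9638 z [ 0.0029  0.0002 -1.    ] q [-0.2397  0.3407  1.8376  0.001   0.9606 -1.2041] F [-2.236   3.1782  6.4046] M [0.5573 0.4176 0.1618] w 0.31854537911728975 58.93103241920471
```

{"api": "jog_arm", "payload": {
  "turn": [
    [0,0,0.1],
    [0,0,0.1]
  ],
  "delta_pos": [
    [0,0,-0.0003],
    [0,0,0]
  ],
  "gripper": [0,0]
}}

```text
time: 14.0
tool_pos: [0.6239, -0.1266, 0.062]
tcp_rot: [1.232, 2.887, 0.002]
wrist_force: [-0.6, 3.5, 1.5]
width: 0.321
grip_force: 58.9
```

```bash
cat > q.py <<'E'
from h import *
s=read_state();print(s['time'],"q6",s['q'][5],"Mz",round(float(s['torque'][2]),3),"F",np.round(s['wrist_force'],1))
E
python3 q.py
```

```text
14.0 q6 -1.0041352266774184 Mz 0.129 F [-0.6  3.5  1.5]
```

{"api": "jog_arm", "payload": {
  "turn": [
    [0,0,0.1],
    [0,0,0.1]
  ],
  "delta_pos": [
    [0,0,0.00024],
    [0,0,0.00024]
  ],
  "gripper": [0,0]
}}

```text
time: 14.17
tool_pos: [0.6239, -0.1266, 0.0615]
tcp_rot: [1.514, 2.75, 0.002]
wrist_force: [-1.5, 2.1, 2.3]
width: 0.319
grip_force: 58.9
```

```bash
python3 q.py
```

```text
14.1667 q6 -0.8041441830952946 Mz 0.183 F [-1.5  2.1  2.3]
```

{"api": "jog_arm", "payload": {
  "turn": [
    [0,0,0.1],
    [0,0,0.1]
  ],
  "delta_pos": [
    [0,0,0.00024],
    [0,0,0.00024]
  ],
  "gripper": [0,0]
}}

```text
time: 14.33
tool_pos: [0.6238, -0.1266, 0.061]
tcp_rot: [1.782, 2.585, 0.002]
wrist_force: [-1.9, 2.5, 1.6]
width: 0.321
grip_force: 58.9
```

```bash
python3 q.py
```

```text
14.3333 q6 -0.6040900634179953 Mz 0.116 F [-1.9  2.5  1.6]
```

{"api": "jog_arm", "payload": {
  "turn": [
    [0,0,0.1],
    [0,0,0.1]
  ],
  "delta_pos": [
    [0,0,0.00024],
    [0,0,0.00024]
  ],
  "gripper": [0,0]
}}

```text
time: 14.5
tool_pos: [0.6238, -0.1266, 0.0605]
tcp_rot: [2.031, 2.394, 0.003]
wrist_force: [-1.9, 2.0, 2.5]
width: 0.32
grip_force: 58.9
```

```bash
python3 q.py
```

```text
14.5 q6 -0.404178815481161 Mz 0.111 F [-1.9  2.   2.5]
```

{"api": "jog_arm", "payload": {
  "turn": [
    [0,0,0.1],
    [0,0,0.1]
  ],
  "delta_pos": [
    [0,0,0.00024],
    [0,0,0.00024]
  ],
  "gripper": [0,0]
}}

```text
time: 14.67
tool_pos: [0.6237, -0.1266, 0.06]
tcp_rot: [2.26, 2.18, 0.003]
wrist_force: [-1.6, 1.4, 1.6]
width: 0.319
grip_force: 58.9
```

```bash
python3 q.py
```

```text
14.6667 q6 -0.20412709088985878 Mz 0.185 F [-1.6  1.4  1.6]
```

{"api": "jog_arm", "payload": {
  "turn": [
    [0,0,0.1],
    [0,0,0.1]
  ],
  "delta_pos": [
    [0,0,0.00024],
    [0,0,0.00024]
  ],
  "gripper": [0,0]
}}

```text
time: 14.83
tool_pos: [0.6237, -0.1267, 0.0596]
tcp_rot: [2.466, 1.944, 0.003]
wrist_force: [-1.6, 2.7, 3.9]
width: 0.319
grip_force: 58.9
```

```bash
python3 q.py
```

```text
14.8333 q6 -0.004164182366434347 Mz 0.145 F [-1.6  2.7  3.9]
```

Still free at 2.4 rad.

{"api": "jog_arm", "payload": {
  "turn": [
    [0,0,0.1],
    [0,0,0.1]
  ],
  "delta_pos": [
    [0,0,0.00024],
    [0,0,0.00024]
  ],
  "gripper": [0,0]
}}

```text
time: 15.0
tool_pos: [0.6237, -0.1266, 0.0591]
tcp_rot: [2.648, 1.688, 0.003]
wrist_force: [-2.4, 3.4, 3.2]
width: 0.324
grip_force: 59.0
```

```bash
python3 q.py
```

```text
15.0 q6 0.19586475500113404 Mz 0.172 F [-2.4  3.4  3.2]
```

{"api": "jog_arm", "payload": {
  "turn": [
    [0,0,0.1],
    [0,0,0.1]
  ],
  "delta_pos": [
    [0,0,0.00024],
    [0,0,0.00024]
  ],
  "gripper": [0,0]
}}

```text
time: 15.17
tool_pos: [0.6236, -0.1266, 0.0586]
tcp_rot: [2.804, 1.415, 0.003]
wrist_force: [-1.8, 2.8, 3.4]
width: 0.319
grip_force: 59.0
```

```bash
python3 q.py
```

```text
15.1667 q6 0.39586397996530054 Mz 0.19 F [-1.8  2.8  3.4]
```

{"api": "jog_arm", "payload": {
  "turn": [
    [0,0,0.1]
  ],
  "delta_pos": [
    [0,0,0.00024]
  ],
  "gripper": [0]
}}

```text
time: 15.25
tool_pos: [0.6236, -0.1266, 0.0584]
tcp_rot: [2.871, 1.273, 0.003]
wrist_force: [-2.5, 3.0, 3.4]
width: 0.317
grip_force: 59.0
```

```bash
python3 q.py
```

```text
15.25 q6 0.49586271287159833 Mz 0.149 F [-2.5  3.   3.4]
```

{"api": "jog_arm", "payload": {
  "turn": [
    [0,0,0.1],
    [0,0,0.1]
  ],
  "delta_pos": [
    [0,0,0.00024],
    [0,0,0.00024]
  ],
  "gripper": [0,0]
}}

```text
time: 15.42
tool_pos: [0.6236, -0.1266, 0.0579]
tcp_rot: [2.984, 0.98, 0.003]
wrist_force: [-2.7, 2.8, 2.7]
width: 0.32
grip_force: 59.0
```

```bash
python3 q.py
```

```text
15.4167 q6 0.6958531439583853 Mz 0.09 F [-2.7  2.8  2.7]
```

{"api": "jog_arm", "payload": {
  "turn": [
    [0,0,0.1],
    [0,0,0.1]
  ],
  "delta_pos": [
    [0,0,0.00024],
    [0,0,0.00024]
  ],
  "gripper": [0,0]
}}

```text
time: 15.58
tool_pos: [0.6236, -0.1266, 0.0575]
tcp_rot: [3.067, 0.678, 0.003]
wrist_force: [-3.0, 3.3, 4.6]
width: 0.317
grip_force: 59.1
```

```bash
python3 q.py
```

```text
15.5833 q6 0.8958155388809642 Mz 0.197 F [-3.   3.3  4.6]
```

{"api": "jog_arm", "payload": {
  "turn": [
    [0,0,0.1]
  ],
  "delta_pos": [
    [0,0,0.00024]
  ],
  "gripper": [0]
}}

```text
time: 15.67
tool_pos: [0.6236, -0.1266, 0.0573]
tcp_rot: [3.097, 0.524, 0.003]
wrist_force: [-2.8, 3.7, 4.9]
width: 0.321
grip_force: 59.1
```

```bash
python3 q.py
```

```text
15.6667 q6 0.9958232285252413 Mz 0.18 F [-2.8  3.7  4.9]
```

{"api": "jog_arm", "payload": {
  "turn": [
    [0,0,0.1]
  ],
  "delta_pos": [
    [0,0,0.0002]
  ],
  "gripper": [0]
}}

```text
time: 15.75
tool_pos: [0.6235, -0.1265, 0.0571]
tcp_rot: [3.12, 0.368, 0.003]
wrist_force: [-3.3, 3.7, 4.0]
width: 0.321
grip_force: 59.1
```

```bash
python3 q.py
```

```text
15.75 q6 1.095778133829109 Mz 0.236 F [-3.3  3.7  4. ]
```

{"api": "jog_arm", "payload": {
  "turn": [
    [0,0,0.1]
  ],
  "delta_pos": [
    [0,0,0.0002]
  ],
  "gripper": [0]
}}

```text
time: 15.83
tool_pos: [0.6236, -0.1265, 0.057]
tcp_rot: [-3.134, -0.212, -0.003]
wrist_force: [-2.0, 3.4, 4.4]
width: 0.321
grip_force: 59.1
```

```bash
python3 q.py
```

```text
15.8333 q6 1.1957716134344392 Mz 0.196 F [-2.   3.4  4.4]
```

{"api": "jog_arm", "payload": {
  "turn": [
    [0,0,0.1]
  ],
  "delta_pos": [
    [0,0,0.0002]
  ],
  "gripper": [0]
}}

```text
time: 15.92
tool_pos: [0.6236, -0.1265, 0.0568]
tcp_rot: [-3.141, -0.055, -0.003]
wrist_force: [-3.1, 4.1, 5.3]
width: 0.316
grip_force: 59.2
```

```bash
python3 q.py
```

```text
15.9167 q6 1.295742400689918 Mz 0.273 F [-3.1  4.1  5.3]
```

{"api": "jog_arm", "payload": {
  "turn": [
    [0,0,0.1]
  ],
  "delta_pos": [
    [0,0,0.0002]
  ],
  "gripper": [0]
}}

```text
time: 16.0
tool_pos: [0.6236, -0.1265, 0.0567]
tcp_rot: [-3.14, 0.102, -0.003]
wrist_force: [-1.9, 3.4, 5.3]
width: 0.317
grip_force: 59.2
```

```bash
python3 q.py
```

```text
16.0 q6 1.3956754655467485 Mz 0.223 F [-1.9  3.4  5.3]
```

{"api": "jog_arm", "payload": {
  "turn": [
    [0,0,0.1]
  ],
  "delta_pos": [
    [0,0,0.0002]
  ],
  "gripper": [0]
}}

```text
time: 16.08
tool_pos: [0.6235, -0.1265, 0.0565]
tcp_rot: [-3.131, 0.259, -0.003]
wrist_force: [-2.7, 3.5, 5.2]
width: 0.319
grip_force: 59.2
```

```bash
python3 q.py
```

```text
16.0833 q6 1.4956799242335044 Mz 0.294 F [-2.7  3.5  5.2]
```

{"api": "jog_arm", "payload": {
  "turn": [
    [0,0,0.1]
  ],
  "delta_pos": [
    [0,0,0.0002]
  ],
  "gripper": [0]
}}

```text
time: 16.17
tool_pos: [0.6235, -0.1264, 0.0563]
tcp_rot: [-3.114, 0.415, -0.003]
wrist_force: [-2.9, 2.8, 5.5]
width: 0.318
grip_force: 59.2
```

```bash
python3 q.py
```

```text
16.1667 q6 1.5956415416526764 Mz 0.246 F [-2.9  2.8  5.5]
```

{"api": "jog_arm", "payload": {
  "turn": [
    [0,0,0.1]
  ],
  "delta_pos": [
    [0,0,0.0002]
  ],
  "gripper": [0]
}}

```text
time: 16.25
tool_pos: [0.6235, -0.1264, 0.0561]
tcp_rot: [-3.089, 0.57, -0.003]
wrist_force: [-3.0, 3.5, 6.2]
width: 0.318
grip_force: 59.2
```

```bash
python3 q.py
```

```text
16.25 q6 1.69564546864597 Mz 0.251 F [-3.   3.5  6.2]
```

{"api": "jog_arm", "payload": {
  "turn": [
    [0,0,0.1]
  ],
  "delta_pos": [
    [0,0,0.0002]
  ],
  "gripper": [0]
}}

```text
time: 16.33
tool_pos: [0.6236, -0.1264, 0.056]
tcp_rot: [-3.056, 0.724, -0.003]
wrist_force: [-2.7, 4.0, 6.6]
width: 0.32
grip_force: 59.2
```

```bash
python3 q.py
```

```text
16.3333 q6 1.7956457478974694 Mz 0.351 F [-2.7  4.   6.6]
```

Run:
```python
from h import *
M=[]
for i in range(16):
    vision.read_camera("top");M.append(read_state()['torque'][2])
print(np.round(M,3),np.mean(M),np.std(M)/4)
```

```text
[0.264 0.233 0.271 0.203 0.193 0.228 0.178 0.235 0.229 0.193 0.278 0.23
 0.272 0.261 0.236 0.217] 0.23262666501334517 0.0074592031878809705
```

Resistance clearly up: 0.15 free, 0.23 at rest and ~0.30 moving, so roughly 30–40 N. Stop and release.

{"api": "jog_arm", "payload": {
  "turn": [
    [0,0,0],
    [0,0,0],
    [0,0,0],
    [0,0,0],
    [0,0,0],
    [0,0,0],
    [0,0,0],
    [0,0,0],
    [0,0,0],
    [0,0,0],
    [0,0,0],
    [0,0,0],
    [0,0,0]
  ],
  "delta_pos": [
    [0,0,0],
    [0,0,0],
    [0,0,0],
    [0,0,0],
    [0,0,0],
    [0,0,-0.02],
    [0,0,-0.035],
    [0,0,-0.035],
    [0,0,-0.035],
    [0.03,0,0],
    [0.04,0,0],
    [0.04,0,0],
    [0,0,0]
  ],
  "gripper": [0.05,0.07,0.07,0.07,0.07,0.07,0.07,0.07,0.07,0.07,0.07,0.07,0.07]
}}

```text
time: 18.22
tool_pos: [0.7263, -0.1791, 0.1761]
tcp_rot: [3.057, -0.718, 0.005]
wrist_force: [-0.4, -0.4, -0.7]
width: 0.82
grip_force: 0.0
```

Run:
```python
from h import *
st()
a=vision.read_camera("top")[:,:,::-1];b=vision.read_camera("scene")[:,:,::-1]
x=cv2.resize(a[180:280,310:390],None,fx=5,fy=5,interpolation=cv2.INTER_CUBIC)
y=cv2.resize(b[130:230,200:280],None,fx=5,fy=5,interpolation=cv2.INTER_CUBIC)
cv2.imwrite("pics/c3.png",np.hstack([x,y]))
```

```text
t 18.2167 pos [ 0.7263 -0.1791  0.1761] yheading -2.0323 z [ 0.0028 -0.0018 -1.    ] q [-0.2746  0.4317  1.4845 -0.001   1.2223  1.7581] F [-0.3864 -0.4258 -0.6537] M [0.0645 0.0058 0.0133] w 0.8197983154785254 0.0
```

View pics/c3.png

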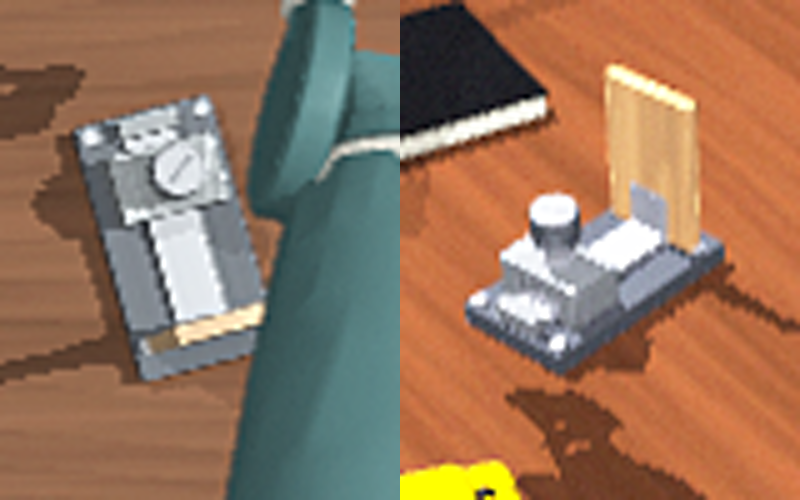

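The clamp holds the bookend in place: in the top crop the upright is unchanged at (200,330), and the screw slot at (180,168) has turned. In the scene crop the head is lower, at (554,205), and the arm is clear.

```bash
python3 -c "
from workcell import ticket
print(ticket.finish_job())"
```

```text
the job is handed in; nothing more can be done
None
```

The job is handed in: the bookend's foot is home against the stop, straight and flat, and the thumbscrew is seated at an estimated 35 N (torque readings were noisy), with the hand clear at about 18 s and the mouse, mug and notebook not touched.

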